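# Walk the compound keg into its bench berth and bolt it in

### The job

Walk the heavy green keg into the steel berth by its bar, rocking it from the red-dot side to the white-dot side of its bottom rim and back (at least two rocks onto each side), moving it forward at every rock: the bar is not made to carry it, so some part of the rim stays on the bench, and do not shove it along quickly while it stands flat or slam it down. When it stands upright and flat between the side rails, close to the back stop, let go and slide the keeper bolt fully shut behind it by its red handle. Do not tip the keg over or disturb the glass tumbler and the amber jar.

Things in the scene. Friction and masses are not known exactly. Their poses are not given: they have to be found in the camera images.
- keg: Loose green steel keg with bright hoops, 110 mm diameter, 130 mm high, about 0.9 kg (0.7 to 1 kg), centre of mass about 66 mm up. Origin: centre of its underside; z up its axis, x along the grab bar, +y towards its red dot, -y towards its white dot. Starts 150 to 200 mm outside the berth with its x axis within about 0.5 rad of the berth's x axis.
- keg_bar (a point): Middle of the keg's grab bar: a round steel bar 12 mm thick along the keg's x, 80 mm long between two 12 mm uprights, its centre line 170 mm above the keg's underside and 40 mm above its lid. Pinched firmly across its thickness it hardly turns in the fingers, so lean the gripper with the keg as it rocks. Same axes as the keg.
- keg_red (a point): Point on the keg's bottom rim below the red dot (55 mm along the keg's +y from its origin). Raised more than 7 mm when the keg is rocked onto its white side.
- keg_white (a point): Point on the keg's bottom rim below the white dot (55 mm along the keg's -y). Raised more than 7 mm when the keg is rocked onto its red side.
- berth_home (a point): Centre of the berth (yellow ring painted on the bench), on the bench top at z = 0: where the keg's underside centre belongs. The berth is fixed during the job, but its place and yaw vary. +x is the way in. Back stop: face at x = +60 mm, 30 mm high. Side rails: inner faces at y = +73 and -73 mm, x from -20 to +65 mm, 22 mm high. The floor is the bare bench, without a step. Two bolt guide blocks 31 mm high stand at x = -92 to -60 mm, y = -123 to -93 mm and y = -180 to -160 mm.
- bolt (a joint): Keeper bolt's opening in m: 0 = fully shut, 0.12 = fully open (starts 0.10 to 0.12). A steel bar 12 mm wide and 20 mm high, its middle 42 mm up, that slides along the berth's y at x = -76 mm; its tip is at y = +20 mm shut and at y = 20 mm less the opening otherwise, so shut it bars the mouth. It opens towards -y. Resists with about 2 N and stays where it is left.
- bolt_grip (a point): Point to take on the bolt's red handle: an upright round pin 16 mm in diameter, its top 140 mm above the bench, this point on its axis 115 mm up. In the berth's frame at x = -102 mm, y = -45 mm less the bolt's opening. Same axes as the berth.
- tumbler: Bystander: clear glass tumbler, 76 mm across the rim, 115 mm high, loose, left of the berth. Origin: centre of its underside.
- jar: Bystander: amber glass jar, 60 mm diameter, 85 mm high, loose, right of the keg. Origin: centre of its underside.
Not all that is in view belongs to the job. Of the things that look like the keg, take the one that is farthest to the robot's right at the start.

How it is judged (in metres and radians):
On the way, in this order (a step that is already met when the one before it is completed fails the run):
1. the keg is rocked onto its white side (red side of the rim raised over 7 mm) (height (world z) of keg_red above 0.007 m), for 0.1 s.
2. then onto its red side (white side raised over 7 mm), by now over 20 mm from its starting place (height (world z) of keg_white above 0.007 m and distance of keg from where it was at the start of the episode above 0.02 m), for 0.1 s.
3. then again onto its white side, by now over 50 mm from its starting place (height (world z) of keg_red above 0.007 m and distance of keg from where it was at the start of the episode above 0.05 m), for 0.1 s.
4. the keg stands flat in the berth, within 25 mm of its centre (horizontal distance between keg and berth_home below 0.025 m and angle between keg's own z axis and vertical below 0.03 rad), for 0.2 s.
At the end, for the whole second after the job is handed in: The keg stands still, upright (within 0.03 rad) and flat on the bench, its centre within 25 mm of the berth's centre, and the keeper bolt is shut (within 12 mm of its end), everything released (all of step 4 and height (world z) of keg below 0.005 m and value of joint bolt below 0.012 m and linear speed of keg below 0.02 m/s); the robot touches nothing.
It fails at once if the keg is lifted clear of the bench (its rim about 6 mm or more up) ((angle between keg's own z axis and vertical below 0.06 rad and height (world z) of keg above 0.01 m) or (angle between keg's own z axis and vertical below 0.15 rad and height (world z) of keg above 0.015 m) or (angle between keg's own z axis and vertical below 0.25 rad and height (world z) of keg above 0.021 m) or (angle between keg's own z axis and vertical below 0.4 rad and height (world z) of keg above 0.029 m) or height (world z) of keg above 0.04 m).
It fails at once if the keg is tipped beyond 0.6 rad (angle between keg's own z axis and vertical above 0.6 rad).
It fails at once if the keg is shoved along flat or slammed down (over 0.08 m/s while within 0.02 rad of upright) (angle between keg's own z axis and vertical below 0.02 rad and linear speed of keg above 0.08 m/s).
It fails at once if the tumbler or the jar is moved more than 20 mm or tipped (distance of any of tumbler, jar from where it was at the start of the episode above 0.02 m or angle between any of tumbler, jar's own z axis and vertical above 0.3 rad).
It also fails if it takes over 72 s, if anything falls off the work surface, if the arm or the gripper's body presses on something with over 40 N, if the wrist force passes 120 N, or if a joint passes its speed limit or range.

### The arm

A 6-joint arm with a two-finger parallel gripper is mounted at the origin on the work surface. World frame = base frame: x ahead of the robot, y to its left, z up, the work surface at z = 0. Lengths are in m, angles in degrees, forces in N, time in s.
With the tool pointing down it reaches from about 0.3 to 0.75 m from the base axis. Payload 8.5 kg.
Tool frame: the origin (TCP) lies midway between the tips of the shut fingers; the grasp point (between the pads) lies 19 mm behind it; z points along the fingers, y is the direction in which the jaws open and shut (so a half turn about z gives the same grasp; the last joint's range is limited). The gripper opens to 85 mm and grips with 20 to 120 N. Pads are 22 mm wide; open, the fingers measure 114 mm over their backs; the gripper's body (76 mm by 85 mm) begins 54 mm behind the grasp point. The pads swing forward as they close: fully open they stand 13 mm farther back than shut.
Start: joints at [-76.908, 21.807, 74.336, -0, 83.858, -12.336], TCP at [0.236, -0.497, 0.231] pointing down, gripper open.
Joint ranges: [-178.18, 178.18], [-50.72, 133.34], [12.68, 142.11], [-81.47, 261.47], [9.98, 163.14], [-165.26, 165.26]. Speed limits (degrees/s): [136.94, 136.94, 180, 180, 180, 180].

### API

Orientations are given as a 3x3 rotation matrix whose columns are the frame's x, y, z axes.
In Python, from rig import env, viewer, ticket gives the robot as it stands. The module is installed in compiled form; this text tells all that it offers.
- The arm moves only by the shell command python3 -m pendant 'ROWS' [FORCE]. ROWS is JSON, a list of rows, each a list of 3 entries, a list of its own where there are three numbers: the shift along the world's x, y, z in mm, then the turn about the world's z in rad, then the opening, from -1 (shut) to 1 (fully open). A call has 1 to 12 rows; each row shifts and turns the pose as measured when the row begins; what a row does not reach is not made up. A row lasts 1/8 s, in which the tool goes at most 62.5 mm and 10.7 degrees, less where a joint would pass 70% of its speed; a pose out of reach is approached as far as the arm can. A call with a gripper value outside its range is refused whole. The fingers move at their own pace and stop on an object; FORCE is the grip in N (left out, the last holds). Time passes only in rows, so rows that do not move let the fingers close. It gives the time, the measured TCP pose, the force and the opening at its end, in the units of the state.
- env.observe(): the state, without advancing time (a new reading comes with each control period).
- viewer.get_image(name): name is "scene" or "top" or "wrist"; returns (picture, depth): 480x640x3 uint8, red, green, blue; 480x640 float32, m along the optical axis (not along the pixel's ray), 0 where there is no reading.
- viewer.camera_params(name): a dict with "fx", "fy", "cx", "cy" (pixels), "rvec" (rotation vector, rad) and "tvec" (3), from world to camera coordinates, as OpenCV has them; the wrist camera has in their place "T_tool_cam" (4x4, takes a point from camera to tool coordinates, whose origin is the TCP and whose axes are the flange's). Camera axes: x right, y down, z forward; pixel columns grow to the right and rows downward; lengths in m; the calibration is good to about 2 mm. A picture is of the moment at which its call begins: read the wrist's pose just before it. camera_params takes no time and is no camera call.
- ticket.close_job(): hands the job in, once; it reports no verdict.
The state is a dict: "time_s": time; "q": joint angles; "qvel": joint speeds; "joint_efforts": joint torques, N m; "position": TCP position; "tool_rot": TCP orientation; "ft_force": force on the tool from outside, world axes, zero at the start; "wrist_torque": the same for the moment, N m; "grip_width": finger opening in m.
Only numpy, scipy, OpenCV 4.12 (cv2) and the standard library are available. Lean on these libraries where they do the work, as an engineer would, in place of code of your own. Each camera call takes 0.05 s, during which the arm holds its last target. There are 200 camera calls.

## Working session

There is one attempt and no reset: what is moved stays moved. The work goes in short steps, Python scripts to look and compute and a shell command to move; the robot and the scene stay as the last step left them, time stands still between calls to the robot, and variables do not carry over. Pictures are saved under pics/ and viewed, about 8 in all and at most 12, crops included, and the job is handed in when it is done.

```bash
mkdir -p pics
cat > h.py <<'E'
from rig import env, viewer, ticket
import numpy as np, cv2
def cam(n):
    p=viewer.camera_params(n); K=np.array([[p['fx'],0,p['cx']],[0,p['fy'],p['cy']],[0,0,1]])
    if 'rvec' in p:
        R=cv2.Rodrigues(np.array(p['rvec'],float))[0]; t=np.array(p['tvec'],float).ravel()
        return K,R.T,-R.T@t
    s=env.observe(); T=np.array(p['T_tool_cam']); Rt=np.array(s['tool_rot']); 
    return K,Rt@T[:3,:3],Rt@T[:3,3]+np.array(s['position'])
def ray(c,uv,z):
    K,R,o=c; d=R@np.linalg.inv(K)@np.array([uv[0],uv[1],1.]); return o+d*(z-o[2])/d[2]
def pts(c,dep):
    K,R,o=c; v,u=np.mgrid[:dep.shape[0],:dep.shape[1]]
    P=np.stack([(u-K[0,2])/K[0,0]*dep,(v-K[1,2])/K[1,1]*dep,dep],-1); return P@R.T+o
def snap(n,name):
    c=cam(n); im,d=viewer.get_image(n); cv2.imwrite(f'pics/{name}.png',im[:,:,::-1]); np.savez(f'pics/{name}.npz',im=im,d=d,K=c[0],R=c[1],o=c[2]); return c,im,d
E
python3 - <<'E'
from h import *
s=env.observe(); print({k:np.round(s[k],3).tolist() for k in s})
for n in('scene','top'):
    c,im,d=snap(n,n+'0'); print(n,c[2].round(3),c[1][:,2].round(2),c[0][0,0])
E
```

```text
{'time_s': 0.0, 'q': [-76.911, 21.842, 74.387, -0.0, 83.857, -12.337], 'qvel': [0.007, -0.024, 0.068, -0.087, -0.032, 0.08], 'joint_efforts': [0.001, -44.846, -23.128, -0.0, 0.005, -0.0], 'position': [0.236, -0.496, 0.231], 'tool_rot': [[0.903, 0.429, -0.0], [0.429, -0.903, 0.001], [0.0, -0.001, -1.0]], 'ft_force': [-0.045, 0.104, 0.522], 'wrist_torque': [0.031, 0.078, -0.013], 'grip_width': 0.086}
scene [0.09  0.66  1.075] [ 0.37 -0.53 -0.76] 515.4401055151443
top [0.463 0.016 1.12 ] [ 0.09  0.   -1.  ] 551.7843127052173
```

View pics/top0.png

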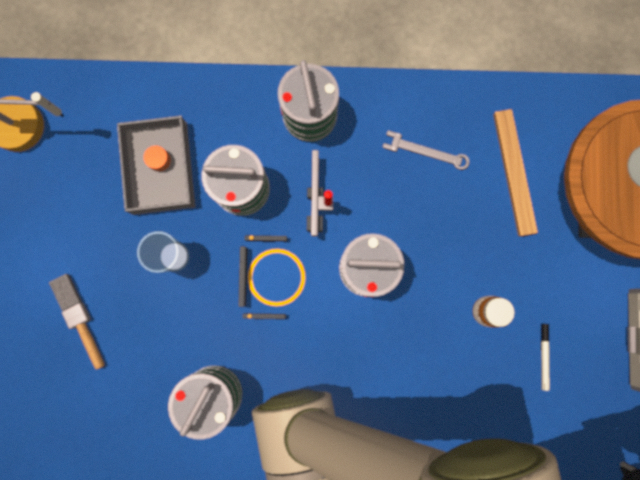

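View pics/scene0.png

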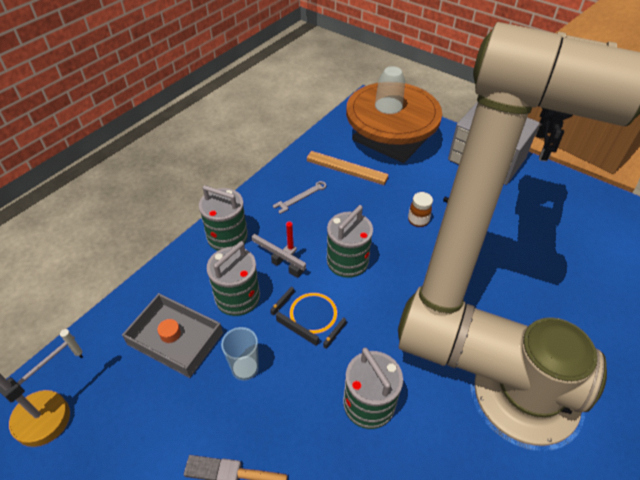

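Kegs in the top view: (309,90), (235,175), (372,265) and (205,402). The one farthest to the robot's right (image right) is (372,265), also at scene (350,240). I'll measure it, the berth and the bolt, with one close crop to check.

```bash
cat > m.py <<'E'
from h import *
def load(n):
    z=np.load(f'pics/{n}.npz'); return (z['K'],z['R'],z['o']),z['im'],z['d']
def blob(im,roi,f):
    x0,y0,x1,y1=roi; h=cv2.cvtColor(im,cv2.COLOR_RGB2HSV)[y0:y1,x0:x1].astype(int)
    m=f(h[...,0],h[...,1],h[...,2]); v,u=np.nonzero(m); return u+x0,v+y0
red=lambda h,s,v:((h<8)|(h>172))&(s>150)&(v>90)
white=lambda h,s,v:(s<40)&(v>205)
yel=lambda h,s,v:(h>15)&(h<32)&(s>120)&(v>100)
def keg(c,im,d,roi):
    u,v=blob(im,roi,red); r=ray(c,(u.mean(),v.mean()),.13)
    u2,v2=blob(im,roi,white); w=ray(c,(u2.mean(),v2.mean()),.13)
    P=pts(c,d)[roi[1]:roi[3],roi[0]:roi[2]].reshape(-1,3); b=P[(P[:,2]>.16)&(P[:,2]<.19)]
    ctr,_,ang=cv2.minAreaRect((b[:,:2]*1e3).astype(np.float32)); bb=b[:,:2]-b[:,:2].mean(0)
    e=np.linalg.svd(bb,full_matrices=False)[2][0]
    print('red',r.round(4),len(u),'white',w.round(4),len(u2),'mid',((r+w)/2).round(4)[:2],'bar ctr',np.round(ctr,1),b[:,2].max().round(4),'dir deg',np.degrees(np.arctan2(e[1],e[0])).round(1),'rw dir',np.degrees(np.arctan2(*(r-w)[1::-1])).round(1))
E
python3 - <<'E'
from m import *
c,im,d=load('top0'); keg(c,im,d,(335,230,410,302))
u,v=blob(im,(240,243,312,312),yel); (e,ax,a)=cv2.fitEllipse(cv2.convexHull(np.c_[u,v].astype(np.int32))); print('ring',e,ax,ray(c,e,0).round(4))
u,v=blob(im,(318,185,340,212),red); print('handle top px',u.mean(),v.mean(),ray(c,(u.mean(),v.mean()),.13).round(4))
P=pts(c,d)
def line(roi,z0,z1,nm):
    q=P[roi[1]:roi[3],roi[0]:roi[2]].reshape(-1,3); q=q[(q[:,2]>z0)&(q[:,2]<z1)]
    ctr,sz,_=cv2.minAreaRect((q[:,:2]*1e3).astype(np.float32)); e=np.linalg.svd(q[:,:2]-q[:,:2].mean(0),full_matrices=False)[2][0]
    print(nm,len(q),np.round(ctr,1),np.round(sz,1),np.degrees(np.arctan2(e[1],e[0])).round(1))
line((232,245,252,308),.015,.04,'stop'); line((244,230,292,246),.012,.03,'railR'); line((244,310,292,324),.012,.03,'railL'); line((305,145,325,240),.046,.06,'bolt')
line((470,290,520,332),.06,.1,'jar'); line((135,228,192,275),.03,.13,'tumbler')
cv2.imwrite('pics/crop.png',cv2.resize(im[180:330,225:415,::-1],None,fx=4,fy=4,interpolation=2)[:600])
E
```

```text
red [ 0.4844 -0.0729  0.13  ] 62 white [ 0.5259 -0.0604  0.13  ] 533 mid [ 0.5052 -0.0666] bar ctr [523.7 -71.1] 0.1789 dir deg -90.2 rw dir -163.3
ring (276.0169372558594, 277.03668212890625) (56.27237319946289, 56.866207122802734) [0.5009 0.1102 0.    ]
handle top px 327.57894736842104 197.07368421052632 [0.6444 0.011  0.13  ]
stop 419 [499.3 176.5] [116.9  12.9] -178.9
railR 213 [577.7 133.6] [ 8.6 84.3] -88.3
railL 203 [422.6 129.2] [ 8.1 79.2] -88.3
bolt 579 [668.4  30.8] [170.2  25.6] -178.4
jar 739 [ 445.9 -313.7] [53.1 52.9] -93.9
tumbler 1166 [536.7 319.9] [74.3 74.2] 76.2
```

View pics/crop.png

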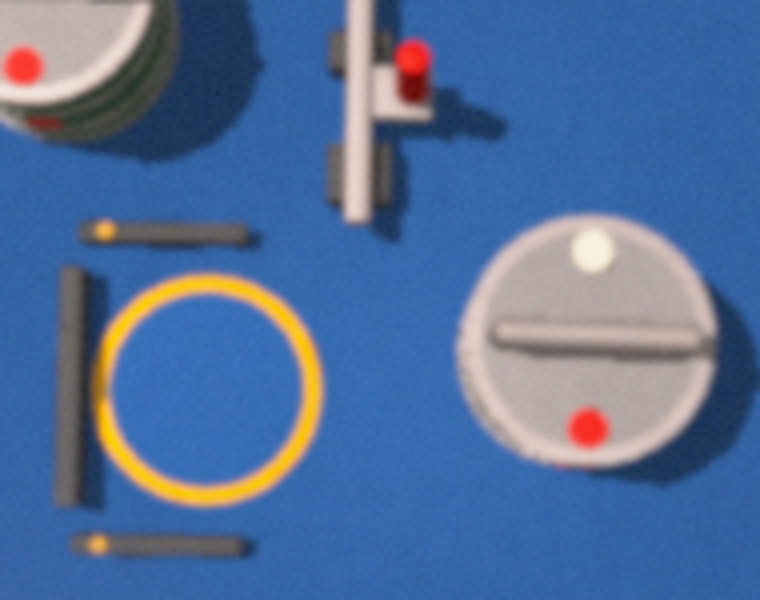

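Run:
```python
from m import *
c,im,d=load('top0')
for p in((373,242.5),(372,287)): print(ray(c,p,.13).round(4))
P=pts(c,d)[225:302,330:415].reshape(-1,3); q=P[(P[:,2]>.12)&(P[:,2]<.14)]; print('lid',np.round(cv2.minEnclosingCircle((q[:,:2]*1e3).astype(np.float32)),1) if 0 else cv2.minEnclosingCircle((q[:,:2]*1e3).astype(np.float32)),len(q),np.median(q[:,2]))
print('bar ends',[ray(c,p,.176).round(4) for p in((225+490/4,180+330/4),(225+710/4,180+342/4))])
s=env.observe();R=np.array(s['tool_rot']);print(np.degrees(np.arctan2(R[1,1],R[0,1])))
```

```text
[ 0.5639 -0.0732  0.13  ]
[ 0.4839 -0.0732  0.13  ]
lid ((523.9871826171875, -71.55406951904297), 56.24850082397461) 2682 0.13055120782205226
bar ends [array([ 0.5235, -0.0262,  0.176 ]), array([ 0.5212, -0.1204,  0.176 ])]
-64.57379749290035
```

```bash
python3 -m pendant '[[[26,40,5],0.11,1],[[26,40,5],0.11,1],[[26,40,5],0.11,1],[[26,40,5],0.11,1],[[26,40,5],0.11,1],[[26,40,0],0.11,1],[[26,40,0],0.11,1],[[26,40,0],0.11,1],[[26,40,0],0.11,1],[[26,40,0],0.11,1],[[20,20,0],0.03,1],[[0,0,0],0,1]]' 25
```

```text
time_s: 1.6
position: [0.5211, -0.0612, 0.2524]
tool_rot: [[-0.039, 0.999, -0.009], [0.999, 0.039, 0.003], [0.003, -0.009, -1.0]]
ft_force: [0.0, -0.4, 0.3]
grip_width: 0.0856
```

```bash
python3 -m pendant '[[[3,-11,-20],-0.05,1],[[0,0,-25],0,0.5],[[0,0,-25],0,0.2],[[0,0,-20],0,0],[[0,0,-8],0,-0.2],[[0,0,-3],0,-0.3],[[0,0,0],0,-0.3]]'
python3 - <<'E'
from m import *
snap('wrist','w1')
E
```

```text
time_s: 2.48
position: [0.5211, -0.0767, 0.1491]
tool_rot: [[0.02, 1.0, -0.009], [1.0, -0.02, 0.002], [0.002, -0.009, -1.0]]
ft_force: [0.8, -0.6, 0.1]
grip_width: 0.0299
```

View pics/w1.png

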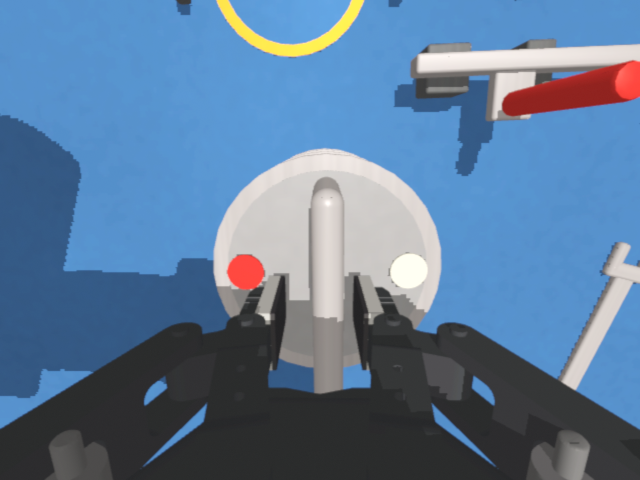

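```bash
python3 -m pendant '[[[2.5,0,0],0,-0.4],[[0,0,0],0,-0.55],[[0,0,0],0,-1],[[0,0,0],0,-1],[[0,0,0],0,-1],[[4,0,1.2],0,-1],[[6,0,1.8],0,-1],[[6,0,1.6],0,-1],[[6,0,1.4],0,-1],[[6,0,1.2],0,-1]]' 20
cat >> m.py <<'E'
def tilt(nm,yaw=None):
    """lid plane from scene+top depth near the tool"""
    s=env.observe(); p=np.array(s['position'])
    Q=[]
    for n in('scene','top'):
        c,im,d=snap(n,nm+n); P=pts(c,d); h=cv2.cvtColor(im,cv2.COLOR_RGB2HSV).astype(int)
        m=(np.linalg.norm(P[...,:2]-p[:2],axis=-1)<.085)&(abs(P[...,2]-.135)<.028)&(d>0)
        g=m&(h[...,1]<70)&(h[...,2]>110); q=P[g]
        for _ in range(8):
            o=q.mean(0); N=np.linalg.svd(q-o,full_matrices=False)[2][2]; N*=np.sign(N[2]); r=abs((q-o)@N); k=r<max(.003,np.percentile(r,80)) if r.max()>.003 else r<1; q=q[k]
        rr=m&(((h[...,0]<8)|(h[...,0]>172))&(h[...,1]>150)&(h[...,2]>90)); ww=P[rr]; ww=ww[ww[:,2]>.115] if len(ww) else ww
        print(n,len(q),'tilt deg x,y',np.degrees(N[:2]).round(1),'lid z',o[2].round(4),'ctr~',cv2.minEnclosingCircle((q[:,:2]*1e3).astype(np.float32)),'red',ww.mean(0).round(4) if len(ww) else None,len(ww))
E
python3 -c "
from m import *
tilt('a'); s=env.observe(); print(s['time_s'],s['position'],s['ft_force'],s['wrist_torque'])"
```

```text
time_s: 3.78
position: [0.5526, -0.0764, 0.1575]
tool_rot: [[0.019, 1.0, -0.012], [1.0, -0.019, 0.002], [0.002, -0.012, -1.0]]
ft_force: [-2.4, -0.2, -0.6]
grip_width: 0.0114
scene 462 tilt deg x,y [9.  0.4] lid z 0.1397 ctr~ ((545.3601684570312, -69.33158874511719), 55.40888977050781) red [ 0.506  -0.0721  0.1471] 30
top 376 tilt deg x,y [9.2 0.6] lid z 0.1408 ctr~ ((551.5882568359375, -55.7025146484375), 45.741703033447266) red [ 0.5083 -0.0672  0.1456] 21
3.875 [ 0.55291326 -0.07647018  0.15752425] [-3.34126896 -1.06569441  0.49412785] [0.02415105 0.43800864 0.01063745]
```

Tilt is 9°, with the red side about 17 mm up and no slip. Next I pivot about the white rim, swinging the red side forward, with a little drag.

```bash
python3 -m pendant '[[[0,4,0],-0.08,-1],[[0,5,0],-0.09,-1],[[0,6,0],-0.09,-1],[[1,6,0],-0.09,-1],[[0,0,0],0,-1]]' 20
python3 -c "
from m import *
tilt('b'); s=env.observe(); print(s['time_s'],s['position'],s['ft_force'],s['wrist_torque'])"
```

```text
time_s: 4.5
position: [0.5546, -0.0557, 0.1577]
tool_rot: [[0.37, 0.929, -0.008], [0.929, -0.37, 0.003], [0.0, -0.008, -1.0]]
ft_force: [-2.7, -1.1, -0.7]
grip_width: 0.011
scene 438 tilt deg x,y [ 8.9 -0.3] lid z 0.1397 ctr~ ((550.1436157226562, -49.658424377441406), 56.17588424682617) red [ 0.5118 -0.0367  0.1471] 30
top 340 tilt deg x,y [ 7.7 -0.5] lid z 0.1401 ctr~ ((543.0892944335938, -43.376556396484375), 51.91847610473633) red None 0
4.6 [ 0.55456623 -0.05604684  0.15763808] [-3.00335179 -0.3936621   0.31230274] [-0.18791982  0.37276145  0.0004793 ]
```

```bash
python3 -m pendant '[[[-6,1,-1.2],0,-1],[[-7,1,-1.6],0,-1],[[-7,1,-2],0,-1],[[-7,2,-2.2],0,-1],[[-6,2,0.8],0,-1],[[-6,2.5,1.8],0,-1],[[-6,2.5,1.8],0,-1],[[-6,2.5,1.5],0,-1],[[-5,2,1],0,-1]]' 20
python3 -c "
from m import *
tilt('c'); s=env.observe(); print(s['time_s'],s['position'],s['ft_force'],s['wrist_torque'])"
```

```text
time_s: 5.72
position: [0.4968, -0.0396, 0.1583]
tool_rot: [[0.368, 0.93, -0.001], [0.93, -0.368, 0.002], [0.001, -0.001, -1.0]]
ft_force: [2.6, -1.7, -3.5]
grip_width: 0.0111
scene 598 tilt deg x,y [-9.7  5.6] lid z 0.1391 ctr~ ((506.0740966796875, -38.06528854370117), 55.65243148803711) red [ 0.4674 -0.0247  0.1337] 38
top 69 tilt deg x,y [-9.9  0.5] lid z 0.1342 ctr~ ((504.0943298339844, -13.395866394042969), 48.75246810913086) red None 0
5.825 [ 0.49634547 -0.03944359  0.15807544] [ 0.87153562  0.16450445 -8.15120744] [-0.00172395  0.03755943  0.01555251]
```

```bash
python3 -m pendant '[[[-1,3,-0.8],0.08,-1],[[-1,3,-0.4],0.09,-1],[[-1,3,0],0.09,-1],[[-1,3,0],0.09,-1],[[-1,4,0],0.09,-1],[[-1,4,0],0.09,-1],[[-1,4,0],0.09,-1],[[-1,4,0],0.09,-1],[[0,0,0],0,-1]]' 20
python3 -c "
from m import *
tilt('d'); s=env.observe(); print(s['time_s'],s['position'],s['ft_force'],s['wrist_torque'])"
```

```text
time_s: 6.95
position: [0.4873, -0.0097, 0.1556]
tool_rot: [[-0.348, 0.938, -0.008], [0.938, 0.348, -0.001], [0.002, -0.008, -1.0]]
ft_force: [1.7, -0.0, -3.3]
grip_width: 0.0109
scene 614 tilt deg x,y [-4.9 -0.2] lid z 0.1361 ctr~ ((488.5035400390625, -3.098050117492676), 56.16593551635742) red [ 0.4507 -0.02    0.1341] 36
top 129 tilt deg x,y [-9.   1.1] lid z 0.1302 ctr~ ((443.13031005859375, 8.8355131149292), 27.66118049621582) red None 0
7.05 [ 0.48730263 -0.00996328  0.15555279] [ 3.37392175 -0.62593425 -2.88177152] [-0.02395189 -0.35824093 -0.01356342]
```

```bash
python3 -m pendant '[[[5,0,-1.6],0,-1],[[6,1,-1.9],0,-1],[[5,1,-1],0,-1],[[6,2,1.2],0,-1],[[6,2,1.8],0,-1],[[6,2.5,1.7],0,-1],[[6,2.5,1.4],0,-1],[[5,2,1],0,-1]]' 20
python3 -c "
from m import *
tilt('e'); s=env.observe(); print(s['time_s'],s['position'],s['ft_force'],s['wrist_torque'])"
```

```text
time_s: 8.05
position: [0.5325, 0.0026, 0.1593]
tool_rot: [[-0.343, 0.939, -0.016], [0.939, 0.343, -0.003], [0.003, -0.016, -1.0]]
ft_force: [-2.8, -1.0, 0.7]
grip_width: 0.0111
scene 548 tilt deg x,y [9.9 4.3] lid z 0.1393 ctr~ ((522.387451171875, 6.274778366088867), 55.0306510925293) red [ 0.4867 -0.0093  0.1493] 31
top 393 tilt deg x,y [4.6 7.3] lid z 0.1427 ctr~ ((494.0578918457031, 26.591564178466797), 39.23371887207031) red [ 0.485  -0.003   0.1477] 1
8.15 [0.53269422 0.00258496 0.15923703] [-3.04730481 -1.83286099  2.12479587] [-0.16698664  0.60212139  0.0165101 ]
```

```bash
python3 -m pendant '[[[0,3,0],-0.08,-1],[[0,3,0],-0.09,-1],[[-1,3,0],-0.09,-1],[[-1,3,0],-0.09,-1],[[-1,4,0],-0.09,-1],[[-1,4,0],-0.09,-1],[[0,4,0],-0.09,-1],[[0,4,0],-0.09,-1],[[0,0,0],0,-1]]' 20
python3 -c "
from m import *
tilt('f'); s=env.observe(); print(s['time_s'],s['position'],s['ft_force'],s['wrist_torque'])"
```

```text
time_s: 9.28
position: [0.5286, 0.0309, 0.1591]
tool_rot: [[0.373, 0.928, -0.013], [0.928, -0.373, 0.007], [0.002, -0.014, -1.0]]
ft_force: [-2.7, -0.7, 1.6]
grip_width: 0.0111
scene 495 tilt deg x,y [10.  0.] lid z 0.1401 ctr~ ((523.0099487304688, 35.44744873046875), 56.193721771240234) red [0.4865 0.0507 0.1475] 33
top 89 tilt deg x,y [-42.   27.3] lid z 0.1407 ctr~ ((488.5848388671875, 59.064613342285156), 34.55815505981445) red None 0
9.375 [0.52864965 0.03070016 0.15909131] [-2.53617763 -0.51351606  0.61894749] [-0.26947417  0.40100384 -0.00355574]
```

View pics/fscene.png

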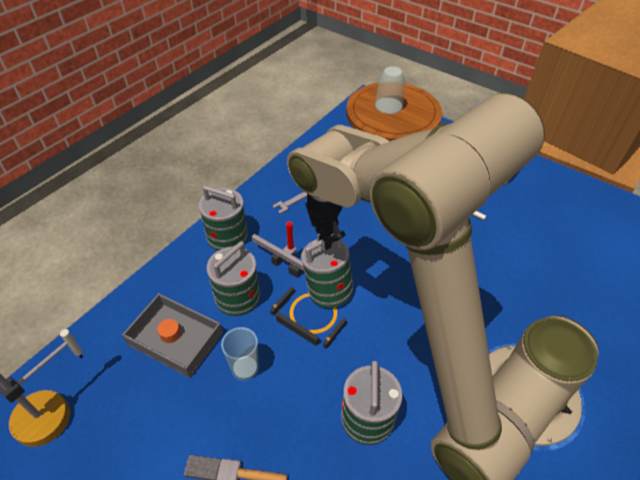

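```bash
python3 -m pendant '[[[-6,1,-1.4],0,-1],[[-7,1,-1.8],0,-1],[[-7,1,-2.2],0,-1],[[-7,1.5,-2.4],0,-1],[[-6,2,0.6],0,-1],[[-6,2.5,1.8],0,-1],[[-6,2.5,1.6],0,-1],[[-6,2.5,1.3],0,-1],[[-5,2,0.8],0,-1]]' 20
python3 -c "
from m import *
tilt('g'); s=env.observe(); print(s['time_s'],s['position'],s['ft_force'],s['wrist_torque'])"
```

```text
time_s: 10.5
position: [0.4719, 0.0467, 0.1591]
tool_rot: [[0.37, 0.929, -0.002], [0.929, -0.37, 0.006], [0.004, -0.004, -1.0]]
ft_force: [2.5, -0.3, 0.5]
grip_width: 0.0113
scene 683 tilt deg x,y [-9.1  5.1] lid z 0.1387 ctr~ ((479.3678283691406, 47.559906005859375), 55.97388458251953) red [0.4422 0.0618 0.1336] 44
top 14 tilt deg x,y [ 43.2 -37.1] lid z 0.1274 ctr~ ((514.83447265625, 23.14081573486328), 35.77159881591797) red None 0
10.6 [0.47170613 0.04682401 0.1590871 ] [ 3.2013065  -1.43935718  0.73707724] [-0.16368588 -0.56382601 -0.03210341]
```

```bash
python3 -m pendant '[[[0,3,0],0.08,-1],[[0,3,0],0.09,-1],[[0,3,0],0.09,-1],[[0,3,0],0.09,-1],[[0,4,0],0.09,-1],[[0,4,0],0.09,-1],[[0,4,0],0.09,-1],[[0,4,0],0.09,-1],[[0,0,0],0,-1]]' 20
python3 -c "
from m import *
tilt('h'); s=env.observe(); print(s['time_s'],s['position'],s['ft_force'],s['wrist_torque'])"
```

```text
time_s: 11.72
position: [0.4729, 0.075, 0.1595]
tool_rot: [[-0.347, 0.938, -0.004], [0.938, 0.347, 0.002], [0.003, -0.004, -1.0]]
ft_force: [2.7, -1.4, 1.8]
grip_width: 0.0112
scene 678 tilt deg x,y [-10.3   0.6] lid z 0.1392 ctr~ ((478.951416015625, 79.2818374633789), 55.59632873535156) red [0.4414 0.064  0.1343] 46
top 16 tilt deg x,y [49.3 -8.4] lid z 0.1146 ctr~ ((526.0411376953125, 60.38597869873047), 26.533794403076172) red None 0
11.825 [0.47295006 0.07476454 0.15952148] [ 1.91065943 -0.99010957  1.78620635] [-0.25519684 -0.45578725 -0.00159646]
```

```bash
python3 -m pendant '[[[6,0,-1.3],0,-1],[[7,0,-1.8],0,-1],[[7,0,-2.2],0,-1],[[7,1,-2.4],0,-1],[[5,1.5,0.2],0,-1],[[6,2,1.8],0,-1],[[6,2.5,1.7],0,-1],[[6,2.5,1.4],0,-1],[[5,2,1],0,-1]]' 20
python3 -c "
from m import *
tilt('i'); s=env.observe(); print(s['time_s'],s['position'],s['ft_force'],s['wrist_torque'])"
```

```text
time_s: 12.95
position: [0.5275, 0.0851, 0.157]
tool_rot: [[-0.341, 0.94, -0.019], [0.94, 0.341, -0.0], [0.006, -0.018, -1.0]]
ft_force: [-5.0, -0.9, 7.8]
grip_width: 0.0107
scene 652 tilt deg x,y [7.4 4. ] lid z 0.1377 ctr~ ((520.7575073242188, 87.23253631591797), 56.021324157714844) red [0.4833 0.0728 0.1459] 38
top 320 tilt deg x,y [0.8 6.5] lid z 0.14 ctr~ ((485.60211181640625, 100.80674743652344), 40.134979248046875) red None 0
13.05 [0.52779795 0.08523239 0.15693673] [-3.41369314 -1.73882109  6.02871152] [-0.23056065  0.54032499  0.01587282]
```

```bash
python3 -m pendant '[[[0,3,0.8],-0.07,-1],[[0,4,0.4],-0.07,-1],[[0,4,0],-0.07,-1],[[-1,4,0],-0.07,-1],[[-1,4,0],-0.07,-1],[[0,0,0],0,-1]]' 20
python3 -c "
from m import *
tilt('j'); s=env.observe(); print(s['time_s'],s['position'],s['ft_force'],s['wrist_torque'])"
```

```text
time_s: 13.8
position: [0.5231, 0.1037, 0.1572]
tool_rot: [[0.015, 0.999, -0.03], [1.0, -0.015, 0.005], [0.004, -0.03, -1.0]]
ft_force: [-1.8, -2.7, 6.3]
grip_width: 0.0111
scene 636 tilt deg x,y [8.  3.7] lid z 0.1381 ctr~ ((517.3507080078125, 105.65367889404297), 56.103031158447266) red [0.4778 0.1063 0.1464] 41
top 146 tilt deg x,y [-3.9  7.3] lid z 0.1407 ctr~ ((481.43646240234375, 121.9629135131836), 38.691322326660156) red [0.4767 0.099  0.1445] 1
13.9 [0.52312139 0.10356633 0.15716427] [-2.60555203 -1.96943076  7.46031323] [-0.44368573  0.39838329 -0.00577403]
```

```bash
python3 -m pendant '[[[-5,0,-1.3],0,-1],[[-5,0,-1.4],0,-1],[[-5,0,-1.5],0,-1],[[-4,0,-1.5],0,-1],[[-3,0,-1],0,-1],[[-2,0,-0.5],0,-1],[[0,0,0],0,-1]]' 20
python3 -c "
from m import *
tilt('k'); s=env.observe(); print(s['time_s'],s['position'],s['ft_force'],s['wrist_torque'])"
```

```text
time_s: 14.78
position: [0.4992, 0.1005, 0.1523]
tool_rot: [[0.018, 0.999, -0.032], [1.0, -0.018, -0.002], [-0.003, -0.032, -1.0]]
ft_force: [-0.3, -3.0, 3.6]
grip_width: 0.0104
scene 671 tilt deg x,y [0.1 2.6] lid z 0.1335 ctr~ ((499.61383056640625, 104.00544738769531), 56.433345794677734) red [0.4588 0.1034 0.1359] 42
top 133 tilt deg x,y [-5.2  3. ] lid z 0.132 ctr~ ((455.9280700683594, 115.59766387939453), 32.20827102661133) red None 0
14.875 [0.49925729 0.10056065 0.1522531 ] [-0.47006611 -3.94824208  5.87080865] [-0.47212391  0.00602017 -0.04023335]
```

```bash
python3 -m pendant '[[[0,-2.5,-0.5],0,-1],[[0,-2.5,-0.5],0,-1],[[0,-2,-0.5],0,-1],[[0,0,0],0,-1]]' 20
python3 -c "
from m import *
tilt('l'); s=env.observe(); print(s['time_s'],s['position'],s['ft_force'],s['wrist_torque'])"
```

```text
time_s: 15.38
position: [0.4975, 0.0938, 0.15]
tool_rot: [[0.018, 0.999, -0.038], [1.0, -0.018, -0.0], [-0.001, -0.038, -0.999]]
ft_force: [-3.6, -0.7, 5.5]
grip_width: 0.011
scene 685 tilt deg x,y [0.  0.5] lid z 0.1324 ctr~ ((498.0762939453125, 97.04820251464844), 56.70413589477539) red [0.4574 0.0987 0.1341] 40
top 153 tilt deg x,y [-6.   1.1] lid z 0.1302 ctr~ ((458.78240966796875, 108.31484985351562), 34.58232116699219) red None 0
15.475 [0.49753798 0.0937516  0.14998365] [-3.25730368 -0.6021438   5.82248795] [0.09109052 0.54489264 0.05584922]
```

It stands flat at about (0.498, 0.096), 14 mm short of centre. That is inside tolerance, but I'll do one more small white-side rock with a pivot to bring it closer to the back stop.

```bash
python3 -m pendant '[[[6,0,2],0,-1],[[6,0,1.9],0,-1],[[6,0,1.6],0,-1],[[5,0,1.3],0,-1],[[0,2,0.3],-0.065,-1],[[0,2,0],-0.065,-1],[[0,2,0],-0.065,-1],[[0,2,0],-0.065,-1],[[0,0,0],0,-1]]' 20
python3 -c "
from m import *
tilt('m'); s=env.observe(); print(s['time_s'],s['position'],s['ft_force'],s['wrist_torque'])"
```

```text
time_s: 16.6
position: [0.5218, 0.103, 0.1556]
tool_rot: [[0.281, 0.959, -0.042], [0.96, -0.281, 0.014], [0.002, -0.044, -0.999]]
ft_force: [-2.2, 1.4, 2.2]
grip_width: 0.0116
scene 612 tilt deg x,y [ 7.1 -1.2] lid z 0.1386 ctr~ ((518.46142578125, 107.37123107910156), 57.13818359375) red [0.4801 0.1184 0.1446] 39
top 196 tilt deg x,y [0.8 1.3] lid z 0.1405 ctr~ ((485.8427734375, 120.19731140136719), 41.223350524902344) red None 0
16.7 [0.5217439  0.10287253 0.15561818] [-2.37523734  1.84546713  1.77262256] [0.15672873 0.42921782 0.01451594]
```

```bash
python3 -m pendant '[[[-5,1,-1.2],0,-1],[[-5,1,-1.4],0,-1],[[-5,1,-1.5],0,-1],[[-4,0.6,-1.2],0,-1],[[-2,0,-0.3],0,-1],[[0,0,0],0,-1]]' 20
python3 -c "
from m import *
tilt('n'); s=env.observe(); print(s['time_s'],s['position'],s['ft_force'],s['wrist_torque'])"
```

```text
time_s: 17.45
position: [0.5006, 0.107, 0.1501]
tool_rot: [[0.279, 0.96, -0.037], [0.96, -0.279, 0.015], [0.004, -0.04, -0.999]]
ft_force: [-0.3, 2.6, 0.6]
grip_width: 0.0111
scene 677 tilt deg x,y [-0.1 -0. ] lid z 0.1323 ctr~ ((502.066162109375, 111.1857681274414), 56.98707580566406) red [0.4631 0.1217 0.1344] 41
top 139 tilt deg x,y [-2.  -0.2] lid z 0.1304 ctr~ ((460.173583984375, 121.09872436523438), 35.08636474609375) red None 0
17.55 [0.50060985 0.10696199 0.15011863] [0.5498132  3.23316579 0.55992409] [ 0.47783695 -0.26777789 -0.00184346]
```

View pics/ntop.png

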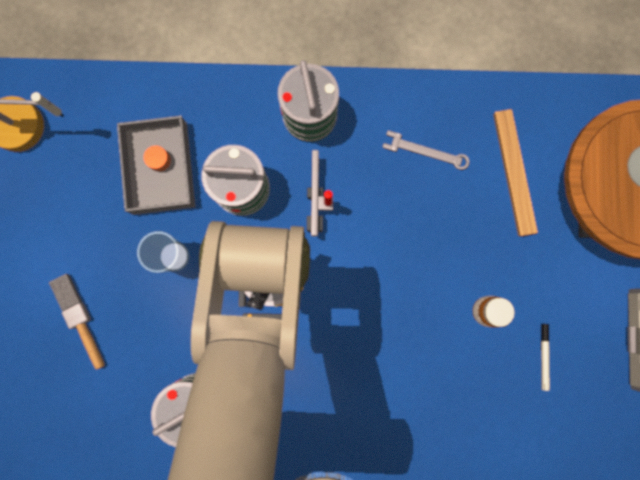

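```bash
python3 -m pendant '[[[0,0,0],0,-0.7],[[0,0,0],0,-0.6],[[0,0,0],0,-0.5],[[0,0,0],0,-0.2],[[0,0,0],0,0],[[0,0,15],0,0],[[0,0,25],0,0],[[0,0,30],0,0],[[0,0,0],0,0]]' 20
python3 -c "
from m import *
tilt('o'); s=env.observe(); print(s['time_s'],s['position'],s['ft_force'])"
python3 -m pendant '[[[24,-16,0],0.06,0],[[29,-19,0],0.06,0],[[29,-19,0],0.06,0],[[29,-19,0],0.06,0],[[29,-19,0],0.06,0],[[4,-4,0],0,0],[[0,0,0],0,0]]'
python3 -c "
from m import *
c,im,d=snap('top','p'); keg(c,im,d,(245,235,312,318)); u,v=blob(im,(312,180,345,215),red); print('handle',len(u)and ray(c,(u.mean(),v.mean()),.135).round(4))
c,im,d=snap('wrist','pw')
h=cv2.cvtColor(im,cv2.COLOR_RGB2HSV).astype(int); m=red(h[...,0],h[...,1],h[...,2])&(d>0); P=pts(c,d)[m]; q=P[P[:,2]>.125]; print('handle wrist',len(P),len(q),q.mean(0).round(4) if len(q) else 0, q[q[:,2]>.137].mean(0).round(4))"
```

```text
time_s: 18.68
position: [0.5003, 0.106, 0.2215]
tool_rot: [[0.279, 0.959, -0.04], [0.96, -0.279, 0.013], [0.001, -0.042, -0.999]]
ft_force: [0.9, -0.5, -1.9]
grip_width: 0.0429
scene 914 tilt deg x,y [-0.2  0.4] lid z 0.1321 ctr~ ((501.96173095703125, 110.0880126953125), 56.94831848144531) red [0.4631 0.1218 0.1337] 42
top 165 tilt deg x,y [-2.3  0.5] lid z 0.1301 ctr~ ((460.2677917480469, 124.9962387084961), 33.387332916259766) red [0.461  0.1191 0.1315] 27
18.775 [0.49927175 0.10596833 0.21920233] [-0.94654413  0.61298473 -0.73596117]
time_s: 19.65
position: [0.6439, 0.0076, 0.2092]
tool_rot: [[-0.027, 0.998, -0.063], [1.0, 0.027, -0.0], [0.002, -0.063, -0.998]]
ft_force: [0.1, 0.7, 0.2]
grip_width: 0.0425
red [nan nan nan] 0 white [0.5185 0.1436 0.13  ] 138 mid [nan nan] bar ctr [509.1 139. ] 0.179 dir deg -107.8 rw dir nan
handle 0
handle wrist 1178 779 [0.5859 0.0495 0.1362] [0.6475 0.0126 0.1396]m.py:11: RuntimeWarning: Mean of empty slice.
  u,v=blob(im,roi,red); r=ray(c,(u.mean(),v.mean()),.13)
  ret = ret.dtype.type(ret / rcount)
```

View pics/pw.png

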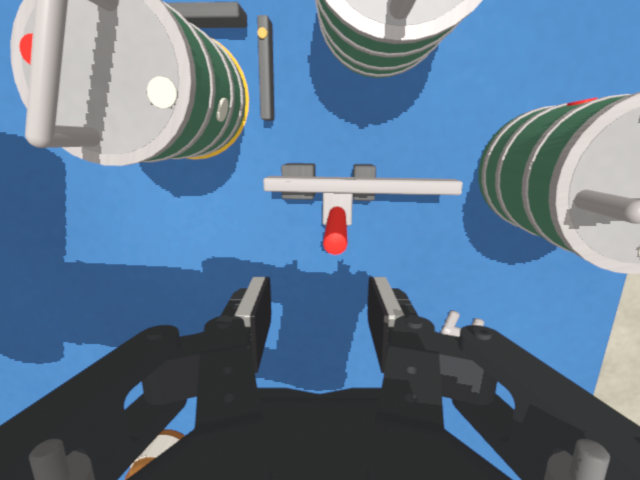

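```bash
python3 -m pendant '[[[4,5,-15],0,0],[[0,0,-25],0,0],[[0,0,-25],0,0],[[0,0,-20],0,0],[[0,0,-13],0,0],[[0,0,0],0,-0.3],[[0,0,0],0,-0.5],[[0,0,0],0,-1],[[0,0,0],0,-1]]' 20
```

```text
time_s: 20.88
position: [0.6458, 0.0181, 0.107]
tool_rot: [[-0.03, 0.998, -0.061], [1.0, 0.03, 0.0], [0.002, -0.061, -0.998]]
ft_force: [0.1, -0.3, -5.5]
grip_width: 0.0163
```

```bash
python3 -m pendant '[[[-6,0,0],0,-1],[[-10,-0.3,0],0,-1],[[-10,-0.3,0],0,-1],[[-10,-0.3,0],0,-1],[[-10,-0.3,0],0,-1],[[-10,-0.3,0],0,-1],[[-10,-0.3,0],0,-1],[[-10,-0.3,0],0,-1],[[-10,-0.3,0],0,-1],[[-6,0,0],0,-1],[[-3,0,0],0,-1]]' 20
```

```text
time_s: 22.25
position: [0.547, 0.0163, 0.1072]
tool_rot: [[-0.03, 0.998, -0.052], [1.0, 0.03, 0.002], [0.003, -0.051, -0.999]]
ft_force: [22.4, 3.9, -18.4]
grip_width: 0.0161
```

```bash
python3 -m pendant '[[[0.5,0,-0.5],0,-0.6],[[0,0,0],0,-0.4],[[0,0,0],0,-0.2],[[0,0,0],0,0],[[0,0,15],0,0],[[0,0,25],0,0],[[0,0,30],0,0],[[0,-20,20],0,0],[[10,-50,0],0,0],[[10,-50,0],0,0],[[10,-50,0],0,0],[[0,0,0],0,0]]' 20
python3 - <<'E'
from m import *
s=env.observe(); print(s['position'],s['ft_force'],s['grip_width'])
c,im,d=snap('top','q'); keg(c,im,d,(220,235,312,318))
P=pts(c,d)
q=P[225:305,225:315].reshape(-1,3); q=q[(q[:,2]>.125)&(q[:,2]<.136)]; print('lid',cv2.minEnclosingCircle((q[:,:2]*1e3).astype(np.float32)),len(q))
N=np.linalg.svd(q-q.mean(0),full_matrices=False)[2][2]; print('tilt deg',np.degrees(N*np.sign(N[2])).round(2)[:2])
u,v=blob(im,(300,180,345,275),red); print('handle',ray(c,(u.mean(),v.mean()),.13).round(4) if len(u) else None)
q=P[140:300,300:330].reshape(-1,3); q=q[(q[:,2]>.046)&(q[:,2]<.06)]; print('bolt x range',q[:,0].min().round(4),q[:,0].max().round(4),len(q))
for r,z in(((470,290,520,332),(.06,.1)),((135,228,192,275),(.03,.13))):
    q=P[r[1]:r[3],r[0]:r[2]].reshape(-1,3); q=q[(q[:,2]>z[0])&(q[:,2]<z[1])]; print(np.round(cv2.minAreaRect((q[:,:2]*1e3).astype(np.float32))[0],1))
E
```

```text
time_s: 23.75
position: [0.577, -0.1594, 0.2101]
tool_rot: [[-0.032, 0.998, -0.045], [0.999, 0.032, -0.004], [-0.002, -0.045, -0.999]]
ft_force: [0.3, -0.0, -0.0]
grip_width: 0.0427
[ 0.57703181 -0.15938557  0.21010731] [ 0.3178084  -0.01942675 -0.03464095] 0.042680255569579086
red [0.4635 0.1217 0.13  ] 62 white [0.5066 0.1135 0.13  ] 617 mid [0.4851 0.1176] bar ctr [501.2 111.1] 0.1788 dir deg 73.8 rw dir 169.2
lid ((501.0838928222656, 111.44493865966797), 56.198814392089844) 2670
tilt deg [0.07 0.08]
handle [0.5468 0.0084 0.13  ]
bolt x range 0.482 0.6505 621
[ 445.3 -313.6]
[536.3 319.9]
```

View pics/q.png

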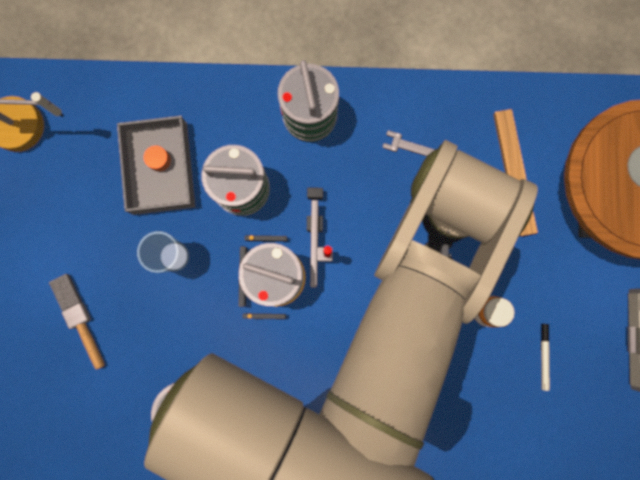

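```bash
python3 -c "
from m import *
c,im,d=snap('scene','r'); print(env.observe()['q'])"
```

```text
[-25.94030084  28.59877785  66.56198818  -1.28939728  87.09378288
 -27.88210915]
```

View pics/r.png

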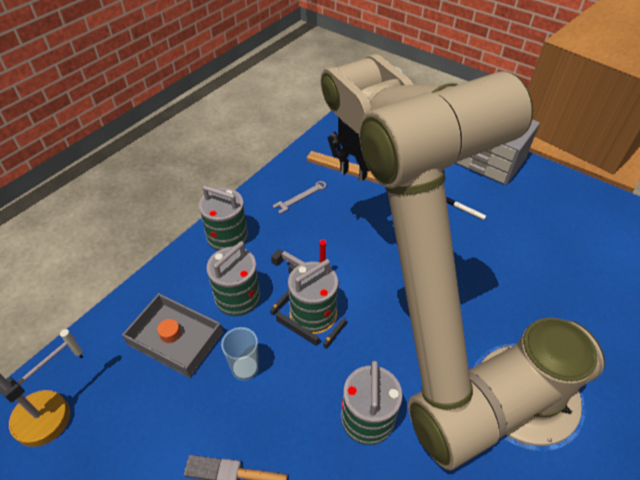

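```bash
python3 -c "
from rig import ticket; print(ticket.close_job())"
```

```text
the job is handed in; nothing more can be done
None
```

The keg is walked into the berth, the bolt is shut and the job is handed in at about 24 s. One spare keg that I should not have touched was nudged on the way.

**Walk:** I pinched the bar at 20 N and rocked the keg white, red, white, red, white, then one last small white rock. It tilted up to about 11° and moved forward at each side by pivoting on the rim. I then set it flat, released it, took the bolt's red handle and pushed it against its end stop.

**Last checks:**

| Item | Measured |
|---|---|
| Keg centre | (0.501, 0.111), about 1.5 mm from the berth centre at (0.501, 0.110) |
| Keg tilt | about 0.1° |
| Bolt tip | x = 0.482, against 0.483 expected when shut; the push met 22 N at its end |
| Jar and tumbler | within 1 mm of where they started |
| Gripper | open, clear, about 0.3 N on the wrist |

**Spare keg moved:** The look-alike keg nearest the base, at (205,402) in the first top picture, turned and shifted a few centimetres. My pictures place this before about 9 s. The shoulder of the arm most likely brushed it, but I did not see the contact or measure its force, so I can't rule out that it passed the 40 N limit. The keg stayed upright, and the last picture shows a gap between it and the arm.

**Other disagreements:**
- **Lift:** the gripper carried about 8 N of the keg's weight for a moment during the first red-side rock. From the measured tilt the rim stayed on the bench.
- **Tilt readings:** while the arm hid the keg from above, the top camera's tilt values were not usable. I relied on the scene camera then.

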